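# Shuffle the lens plate to the marked corner of a sliding kit tray

## Task

The camera kit tray holds three sliding plates (the short black lens, the grey rear cap, the frosted battery case) and one empty space. Slide the plates one at a time into whichever space is empty until the lens plate is fully home in the corner marked yellow and the other two plates each sit squarely in a space of their own. Keep every plate down flat in the tray all the time, never lifting or tipping one, leave everything else on the shelf where it stands, and let go at the end.

Things in the scene. Friction and masses are not known exactly. Their poses are not given: they have to be found in the camera images.
- tray: Black square tray fixed to the shelf, 166 x 166 x 18 mm, walls 8, floor 4 mm. Origin: centre of underside; x, y along its sides, z up. Inside 150 x 150 mm: 2 x 2 cells at 75 mm pitch, no walls between. Plates are 72 mm wide (6 mm play per row): keep them near cell centres or they block each other. They slide freely (under 4 N) and nothing holds them down. Yellow-marked corner: -x, +y.
- cell_marked (a point): Centre of the tray's yellow-marked cell, at floor level (4 mm above the shelf); at (-37.5, +37.5) mm in the tray's frame. At the start one of the other two plates is on it, never the lens.
- cell_opposite (a point): Centre of the cell diagonally opposite the marked one, at floor level; at (+37.5, -37.5) mm in the tray's frame. Empty at the start.
- cell_near_right (a point): Centre of the cell at (-37.5, -37.5) mm in the tray's frame, at floor level.
- cell_far_left (a point): Centre of the cell at (+37.5, +37.5) mm in the tray's frame, at floor level.
- lens_mid (a point): Lens plate; loose, blue, 72 x 72 x 10 mm, corners rounded 6 mm, flat in a tray cell, sides parallel to the tray's. A short black lens, upright cylinder 46 mm across (47 mm over its grip rings) and 44 mm high with a thin red ring near its top, is fixed at its middle. The point is on the lens's axis, half-way up it, 32 mm above the plate's underside (36 mm above the shelf). About 0.24 kg.
- cap_mid (a point): Rear-cap plate; loose, blue, 72 x 72 x 10 mm, corners rounded 6 mm, flat in a tray cell, sides parallel to the tray's. A dark grey plastic rear cap, upright cylinder 44 mm across (45 mm at its black rim) and 26 mm high with a small white bar on top, is fixed at its middle. The point is on the cap's axis, half-way up it, 23 mm above the plate's underside (27 mm above the shelf). About 0.12 kg.
- case_mid (a point): Battery-case plate; loose, blue, 72 x 72 x 10 mm, corners rounded 6 mm, flat in a tray cell, sides parallel to the tray's. A frosted pale plastic battery case, 30 mm along the plate's x, 44 mm along its y and 30 mm high, is fixed at its middle. The point is its centre, 25 mm above the plate's underside (29 mm above the shelf). About 0.17 kg.
- lens: The lens plate as a body; origin at the centre of the plate's underside, axes along its sides (about the tray's).
- cap: The rear-cap plate as a body; origin at the centre of the plate's underside.
- case: The battery-case plate as a body; origin at the centre of the plate's underside.
- tripod: Bystander: black tabletop tripod with a red locking knob, 168 mm high, feet 72 mm from its axis; origin on the axis at shelf level.
- brush: Bystander: small steel cleaning-brush handle with black tip, 107 mm long along its x, 10 mm high, lying beside the tray's +y wall; origin at its underside.
- filter_case: Bystander: round blue filter case, 62 mm across, 12 mm high, beside the tray's -y wall; origin at the centre of its underside.
- card_case: Bystander: orange memory-card case 30 x 75 x 12 mm, beside the tray's +x wall; origin at the centre of its underside.
- cleaner: Bystander: small bottle 36 mm across, 100 mm high; origin at the centre of its underside.
- hood: Bystander: black lens hood, a ring 72 mm across and 30 mm high; origin at the centre of its underside.

How it is judged:
By the outcome, as a careful person would: the job done as asked, in the order asked, and still so for the second after the job is handed in, with the robot touching nothing.
It also fails if it takes over 53 s, if anything falls off the work surface, if the arm or the gripper's body presses on something with over 40 N, if the wrist force passes 120 N, or if a joint passes its speed limit or range.

## Robot

A 6-joint arm with a two-finger parallel gripper is mounted at the origin on the work surface. World frame = base frame: x ahead of the robot, y to its left, z up, the work surface at z = 0. Lengths are in m, angles in rad, forces in N, time in s.
With the tool pointing down it reaches from about 0.25 to 0.725 m from the base axis. Payload 9.7 kg.
Tool frame: the origin (TCP) lies at the very end of the fingers, on their centre line; the grasp point (between the pads) lies 19 mm behind it; z points along the fingers, y is the line along which they close (so a half turn about z gives the same grasp; the last joint's range is limited). The gripper opens to 85 mm and grips with 20 to 120 N. Pads are 22 mm wide; open, the fingers measure 114 mm over their backs; the gripper's body (76 mm by 85 mm) begins 54 mm behind the grasp point. The pads swing forward as they close: fully open they stand 13 mm farther back than shut.
Start: joints at [-1.309, 0.087, 0.176, 1.66, 0, 1.571], TCP at [0.142, -0.531, 0.192] pointing down, gripper open.
Joint ranges: [-3.13, 3.13], [-0.85, 1.81], [-1.15, 1.24], [-2.2, 2.28], [-1.44, 1.52], [-3.14, 3.14]. Speed limits (rad/s): [2.22, 2.22, 2.57, 3.14, 3.14, 3.14].

## Interface

Orientations are given as a rotation vector (axis times angle).
In Python, from rig import env gives the robot as it stands. The module is installed in compiled form; this text tells all that it offers.
- The arm moves only by the shell command python3 -m handwheel 'ROWS' [FORCE]. ROWS is JSON, a list of rows, each a list of 5 numbers: the closure, from 0 (fully open) to 1 (shut), then the shift along the world's x, y, z scaled (see below), then the turn about the world's z scaled (see below). In form: [[claw, x, y, z, twist], ...]. A call has 1 to 10 rows; each row is the pose to reach, as a shift and turn from the pose commanded when the call began; what a row does not reach only later rows make up. The controller multiplies each number of a shift by 0.4 m and each number of a turn by 90 degrees. A row lasts 1/12 s, in which the tool goes at most 41.7 mm and 7.16 degrees, less where a joint would pass 70% of its speed; a pose out of reach is approached as far as the arm can. A call with a number of a shift or a turn outside -1 to 1 is refused whole. A call with a gripper value outside its range is refused whole. The fingers move at their own pace and stop on an object; FORCE is the grip in N (left out, the last holds). Time passes only in rows, so rows that repeat a pose let the fingers close. It gives the time, the measured TCP pose, the force, the opening and the grip force at its end, in the units of the state.
- env.get_state(): the state, without advancing time (a new reading comes with each control period).
- env.grab_frame(name): name is "side" or "top"; returns a dict with "img" (480x640x3 uint8, red, green, blue), "fx", "fy", "cx", "cy" (pixels), "camera_from_world" (4x4, takes a point from world to camera coordinates). Camera axes: x right, y up, looking along -z (the intrinsics and any distortion apply to the point x, -y, -z); pixel columns grow to the right and rows downward; lengths in m; the calibration is good to about 2 mm. A picture is of the moment at which its call begins. There is no depth.
- env.finish_job(): hands the job in; it is judged then, once.
The state is a dict: "time": time; "joints": joint angles; "qd": joint speeds; "tau": joint torques, N m; "tool_pos": TCP position; "ee_rot": TCP orientation; "force": force on the tool from outside, world axes, zero at the start; "wrist_torque": the same for the moment, N m; "finger_gap": finger opening in m; "grip_force": force on a finger pad.
Only numpy, scipy, OpenCV 4.12 (cv2) and the standard library are available. Lean on these libraries where they do the work, as an engineer would, in place of code of your own. Each camera call takes 0.05 s, during which the arm holds its last target. There are 200 camera calls.

## Working session

There is one attempt and no reset: what is moved stays moved. The work goes in short steps, Python scripts to look and compute and a shell command to move; the robot and the scene stay as the last step left them, time stands still between calls to the robot, and variables do not carry over. Pictures are saved under pics/ and viewed, at most 10 in all, crops included, and the job is handed in when it is done.

```bash
mkdir -p pics; python3 - <<'E'
from rig import env
import cv2,numpy as np
for n in("top","side"):
    f=env.grab_frame(n); cv2.imwrite(f"pics/{n}0.png",f["img"][:,:,::-1]); np.savez(f"{n}0.npz",**f)
    print({k:f[k] for k in f if k!="img"})
print(env.get_state())
E
```

```text
{'fx': 588.293238249603, 'fy': 588.293238249603, 'cx': 319.71140218737395, 'cy': 260.5562901549764, 'camera_from_world': array([[-1.43128456e-02, -9.99897226e-01, -8.24838636e-04,
        -1.71351505e-02],
       [ 9.97615274e-01, -1.43358756e-02,  6.75147909e-02,
        -5.51750152e-01],
       [-6.75196769e-02,  1.43457156e-04,  9.97717932e-01,
        -1.36053134e+00],
       [ 0.00000000e+00,  0.00000000e+00,  0.00000000e+00,
         1.00000000e+00]])}
{'fx': 453.14263772414125, 'fy': 453.14263772414125, 'cx': 323.54664941137906, 'cy': 243.73086758221206, 'camera_from_world': array([[-0.88933551, -0.45703516,  0.01418534,  0.48311916],
       [ 0.23048591, -0.4212729 ,  0.87715756, -0.19194006],
       [-0.39491594,  0.78335689,  0.47999311, -0.77980547],
       [ 0.        ,  0.        ,  0.        ,  1.        ]])}
{'time': 0.1, 'joints': array([-1.30901385e+00,  8.74084760e-02,  1.75210196e-01,  1.65976195e+00,
       -3.25328699e-05,  1.57081290e+00]), 'qd': array([ 0.00026749, -0.0035496 ,  0.00362704, -0.00149581, -0.00181425,
       -0.00029688]), 'tau': array([ 1.28159812e-03, -5.21562910e+01,  4.65653980e+01,  1.59488252e-02,
        1.17728810e-04, -4.18680663e-07]), 'tool_pos': array([ 0.14227038, -0.53103694,  0.19175047]), 'ee_rot': array([-3.11358288e+00, -4.09857952e-01,  2.89194401e-04]), 'force': array([ 1.11261185, -0.40339528, -0.37962252]), 'wrist_torque': array([-0.00689514, -0.02857789, -0.00809315]), 'grip_force': 0.0, 'finger_gap': 0.08559781639268896}
```

View pics/top0.png

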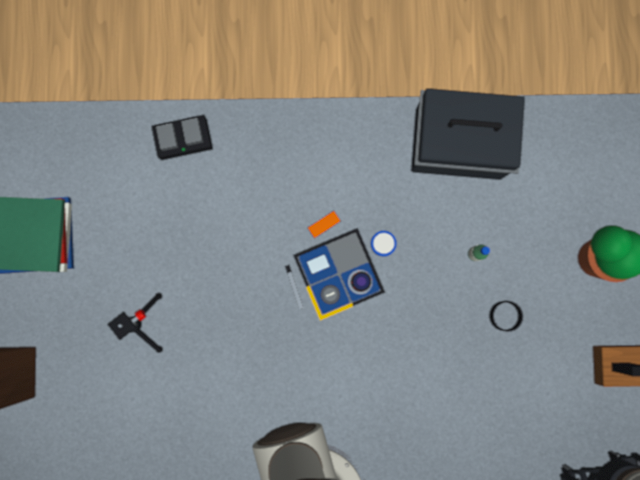

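View pics/side0.png

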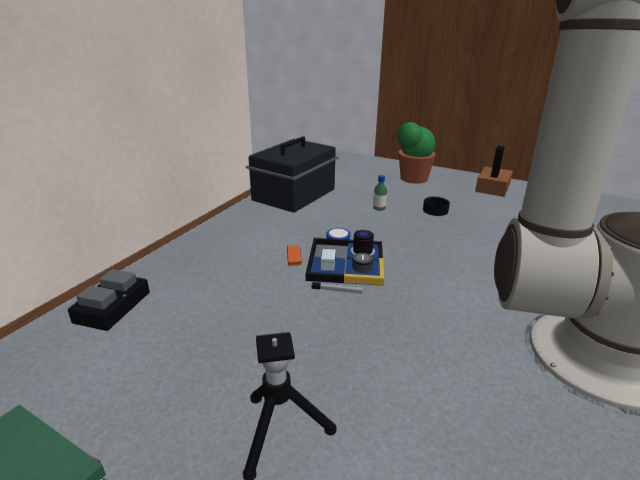

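The top view shows the tray at about (340,275) px, with its yellow corner at (321,319). The cap sits on the marked cell at (331,295), the case is far left at (318,264), the lens is near right at (360,282), and the empty space is at (348,250). The side view agrees, with the tray around (345,262).

The plan is three slides: case to opposite, cap to far left, lens to marked.

```bash
cat >h.py <<'E'
import numpy as np,cv2
from rig import env
def ray(f,uv,z):
    M=np.array(f["camera_from_world"]);R=M[:3,:3];c=-R.T@M[:3,3]
    d=R.T@np.array([(uv[0]-f["cx"])/f["fx"],-(uv[1]-f["cy"])/f["fy"],-1])
    return (c+d*(z-c[2])/d[2])[:2]
def proj(f,p):
    q=np.array(f["camera_from_world"])@np.r_[p,1]
    return f["cx"]+f["fx"]*q[0]/-q[2], f["cy"]-f["fy"]*q[1]/-q[2]
E
python3 - <<'E'
from h import *
f=dict(np.load("top0.npz")); im=f["img"][:,:,::-1].copy()
hsv=cv2.cvtColor(im,cv2.COLOR_BGR2HSV)
yel=cv2.inRange(hsv,(20,120,120),(35,255,255)); blue=cv2.inRange(hsv,(100,110,50),(125,255,255)); dark=cv2.inRange(hsv,(0,0,0),(179,255,65))
m=yel|blue|dark
roi=np.zeros_like(m);roi[222:326,289:392]=255
m&=roi
n,l,s,c=cv2.connectedComponentsWithStats(m); 
i=1+np.argmax(s[1:,4]); pts=np.argwhere(l==i)[:,::-1].astype(np.float32)
P=np.array([ray(f,p,.018) for p in pts],np.float32)
r=cv2.minAreaRect(P*1000); print(s[i],r, cv2.boxPoints(r))
# white case top, by brightness
w=cv2.inRange(hsv,(0,0,190),(179,90,255)); w[:,:300]=0;w[:,345:]=0;w[:245]=0;w[285:]=0
p=np.argwhere(w)[:,::-1].mean(0); print("case",p,ray(f,p,.044),w.sum()/255)
cv2.imwrite("pics/c.png",cv2.resize(im[215:335,270:400],None,fx=6,fy=6*.83,interpolation=cv2.INTER_CUBIC)[:600,:780])
E
```

```text
[ 295  229   89   75 1429] ((521.405517578125, -68.88114929199219), (160.95147705078125, 160.94281005859375), 22.09589958190918) [[ 416.5703    -24.591515]
 [ 477.11023  -173.71397 ]
 [ 626.2407   -113.170784]
 [ 565.7008     35.951675]]
case [317.84255319 263.7787234 ] [ 0.54236445 -0.02063742] 235.0
```

View pics/c.png

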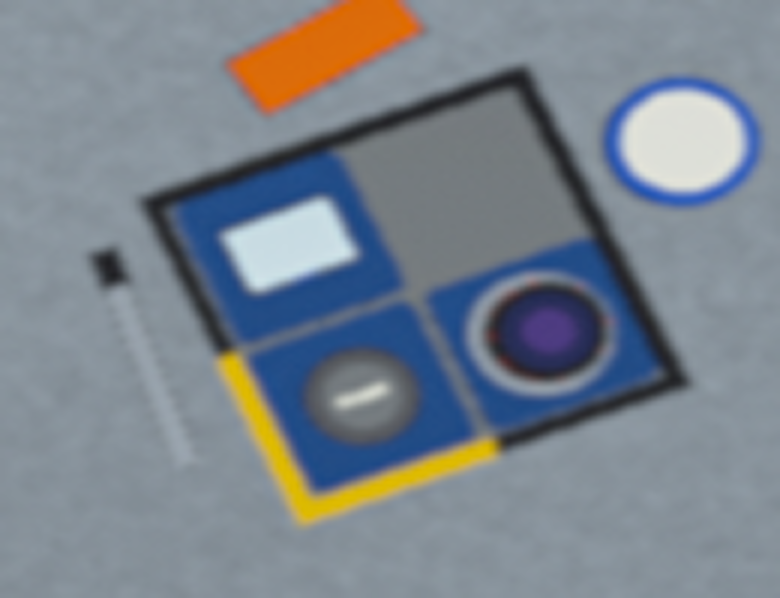

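The crop confirms the layout: case at (289,245), cap at (362,395), lens at (545,332), empty space at (475,190). The mask missed the yellow border, so I'll refit the tray with it included.

```bash
python3 - <<'E'
from h import *
f=dict(np.load("top0.npz")); im=f["img"][:,:,::-1].copy()
hsv=cv2.cvtColor(im,cv2.COLOR_BGR2HSV)
yel=cv2.inRange(hsv,(18,100,90),(38,255,255)); dark=cv2.inRange(hsv,(0,0,0),(179,255,75))
m=yel|dark
q=cv2.fillConvexPoly(np.zeros_like(m),np.array([[291,254],[358,226],[389,293],[320,324]]),255); m&=q
pts=np.argwhere(m)[:,::-1].astype(np.float32)
P=np.array([ray(f,p,.018) for p in pts],np.float32)*1000
r=cv2.minAreaRect(P); print(r)
c=np.array(r[0]);a=np.radians(r[2]);X=np.array([np.cos(a),np.sin(a)]);Y=np.array([-X[1],X[0]])
for n,x,y in(("A cap",-1,1),("B case",1,1),("C",1,-1),("D lens",-1,-1)): print(n,c+37.5*(x*X+y*Y))
print("X*75",75*X,"Y*75",75*Y)
b=cv2.inRange(hsv,(100,110,50),(125,255,255));b[:, :294]=0
# cap & lens: bright grey cap bar; lens red/purple top
w=cv2.inRange(hsv,(0,0,150),(179,70,255));w[:287]=0;w[302:]=0;w[:,:323]=0;w[:,340:]=0
p=np.argwhere(w)[:,::-1].mean(0);print("cap bar",p,ray(f,p,.040)*1000)
pu=cv2.inRange(hsv,(122,60,30),(155,255,255));pu[:,:345]=0;pu[:,375:]=0;pu[:265]=0;pu[295:]=0
p=np.argwhere(pu)[:,::-1].mean(0);print("lens",p,ray(f,p,.058)*1000)
E
```

```text
((519.3743896484375, -68.10674285888672), (164.9365692138672, 164.50827026367188), 22.04532814025879)
A cap [470.54086971 -47.42372252]
B case [540.05740999 -19.27322292]
C [568.20790959 -88.7897632 ]
D lens [ 498.69136931 -116.9402628 ]
X*75 [69.51654028 28.1504996 ] Y*75 [-28.1504996   69.51654028]
cap bar [329.93103448 294.03448276] [472.52732296 -47.43200083]
lens [360.65432099 281.30864198] [ 500.20047442 -117.36633434]
```

```bash
python3 -m handwheel '[[0.25,0.5,0.64,0,0.078],[0.25,0.5,0.64,0,0.078],[0.25,0.5,0.64,0,0.078],[0.25,0.5,0.64,0,0.078],[0.25,0.5,0.64,0,0.078],[0.25,0.5,0.64,0,0.078],[0.25,0.5,0.64,0,0.078],[0.25,0.5,0.64,0,0.078],[0.25,0.5,0.64,0,0.078],[0.25,0.5,0.64,0,0.078]]' 20
python3 -m handwheel '[[0.25,0.498,0.638,0,0],[0.25,0.498,0.638,0,0],[0.25,0.498,0.638,0,0],[0.25,0.498,0.638,0,0],[0.25,0.498,0.638,0,0],[0.25,0.498,0.638,0,0],[0.25,0.498,0.638,0,0],[0.25,0.498,0.638,0,0],[0.25,0.498,0.638,0,0],[0.25,0.498,0.638,0,0]]'
python3 -m handwheel '[[0.25,0,0,-0.1,0],[0.25,0,0,-0.2,0],[0.25,0,0,-0.25,0],[0.25,0,0,-0.25,0],[0.25,0,0,-0.25,0]]'
python3 - <<'E'
from h import *
f=env.grab_frame("side"); im=f["img"][:,:,::-1]
cv2.imwrite("pics/s1.png",cv2.resize(im[160:310,250:450],None,fx=4,fy=4,interpolation=cv2.INTER_CUBIC))
E
```

```text
time: 0.93
tool_pos: [0.3431, -0.274, 0.1922]
ee_rot: [-3.083, -0.606, 0.0]
force: [-0.7, 0.4, 0.3]
finger_gap: 0.0639
grip_force: 0.0
time: 1.77
tool_pos: [0.542, -0.0202, 0.1913]
ee_rot: [-3.083, -0.602, 0.003]
force: [-0.8, -1.3, 0.5]
finger_gap: 0.064
grip_force: 0.0
time: 2.18
tool_pos: [0.5405, -0.0217, 0.0923]
ee_rot: [-3.084, -0.597, 0.003]
force: [0.3, -0.1, 0.3]
finger_gap: 0.0643
grip_force: 0.0
```

View pics/s1.png

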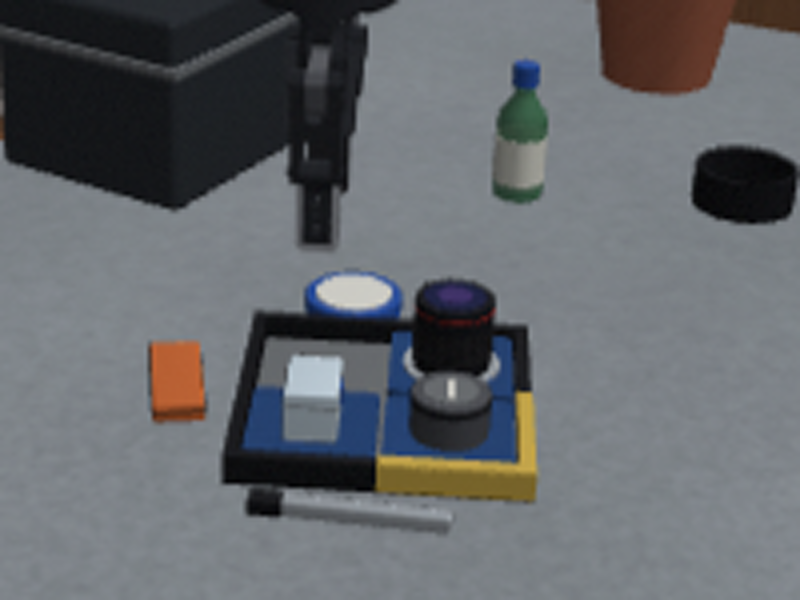

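The gripper hangs over the case: fingertips at crop (318,245), case top at (315,367). The cap top is at (450,392) and the lens top at (455,297). I'll check these against the side view.

```bash
python3 - <<'E'
from h import *
f=dict(np.load("side0.npz"))
for n,u,z in(("case",(315,367),.044),("cap",(450,392),.040),("lens",(455,297),.058)):
    print(n,ray(f,(250+u[0]/4,160+u[1]/4),z)*1000)
print([ (v[0]*4-1000,v[1]*4-640) for v in [proj(f,[.5405,-.0217,.0923+.005])]])
print(env.get_state()["tool_pos"])
E
```

```text
case [543.83928001 -24.75288063]
cap [470.64024072 -41.65175317]
lens [ 498.91728293 -113.43242414]
[(np.float64(320.0168309555063), np.float64(283.8947068241906))]
[ 0.54159949 -0.02143061  0.09389779]
```

```bash
python3 -m handwheel '[[0.25,0,0,-0.08,0],[0.25,0,0,-0.14,0],[0.25,0,0,-0.18,0],[0.25,0,0,-0.18,0],[0.25,0,0,-0.18,0],[0.25,0,0,-0.18,0]]'
python3 -m handwheel '[[0.5,0,0,0,0],[0.5,0,0,0,0],[0.5,0,0,0,0],[0.5,0,0,0,0],[0.5,0,0,0,0],[0.5,0,0,0,0],[0.5,0,0,0,0]]' 20
```

```text
time: 2.73
tool_pos: [0.543, -0.0204, 0.0231]
ee_rot: [3.083, 0.599, 0.005]
force: [1.0, -0.4, 0.3]
finger_gap: 0.0643
grip_force: 0.0
time: 3.32
tool_pos: [0.5415, -0.02, 0.0204]
ee_rot: [-3.084, -0.6, 0.0]
force: [0.3, 0.2, 0.3]
finger_gap: 0.0428
grip_force: 0.0
```

```bash
python3 -m handwheel '[[0.7,0,0,0,0],[0.7,0,0,0,0],[0.7,0,0,0,0],[0.7,0,0,0,0]]' 20
python3 - <<'E'
from h import *
f=env.grab_frame("side"); im=f["img"][:,:,::-1]
cv2.imwrite("pics/s2.png",cv2.resize(im[160:310,250:450],None,fx=4,fy=4,interpolation=cv2.INTER_CUBIC))
E
```

```text
time: 3.65
tool_pos: [0.5415, -0.02, 0.0203]
ee_rot: [-3.084, -0.6, 0.0]
force: [-0.8, -1.1, -0.2]
finger_gap: 0.0257
grip_force: 0.0
```

View pics/s2.png

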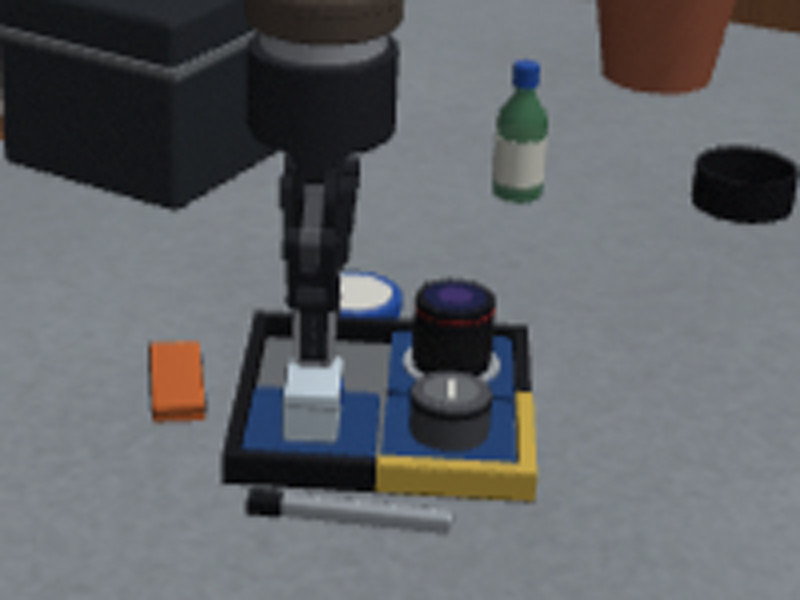

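```bash
python3 - <<'E'
from h import *
f=env.grab_frame("side")
Y=np.array([-.3753,.9269,0])
for t,g,n in(([.5405,-.0217,.0923],.064,"s1 seen 318,248"),([.5415,-.02,.0203],.0257,"s2 seen 314,362")):
    print(n)
    for s in(1,-1):
        for dz in(0,.01,.02,.03):
            u,v=proj(f,np.array(t)+s*(g/2+.004)*Y+[0,0,dz]); print(s,dz,round(u*4-1000),round(v*4-640))
print(env.get_state()["wrist_torque"])
E
```

```text
s1 seen 318,248
1 0 314 324
1 0.01 315 307
1 0.02 315 290
1 0.03 316 272
-1 0 325 262
-1 0.01 325 246
-1 0.02 326 229
-1 0.03 326 213
s2 seen 314,362
1 0 312 425
1 0.01 312 409
1 0.02 312 393
1 0.03 313 377
-1 0 317 394
-1 0.01 317 378
-1 0.02 317 363
-1 0.03 318 347
[-0.01808731 -0.02518133 -0.02902364]
```

The visible fingertip at (314,362) is about 35 mm higher than the reported pose predicts, or else farther from the camera. The top view should settle which.

```bash
python3 - <<'E'
from h import *
f=env.grab_frame("top"); im=f["img"][:,:,::-1]
print(proj(f,[.5415,-.02,.02]),proj(f,[.5415,-.02,.1]),proj(f,[.5415,-.02,.2]))
a=cv2.resize(im[200:350,240:440],None,fx=4,fy=4,interpolation=cv2.INTER_CUBIC)
cv2.imwrite("pics/t2.png",a)
E
```

```text
(np.float64(317.61644433008), np.float64(264.78732238172375)) (np.float64(317.4576298244853), np.float64(262.59837902562896)) (np.float64(317.22934120884486), np.float64(259.4518726872627))
```

View pics/t2.png

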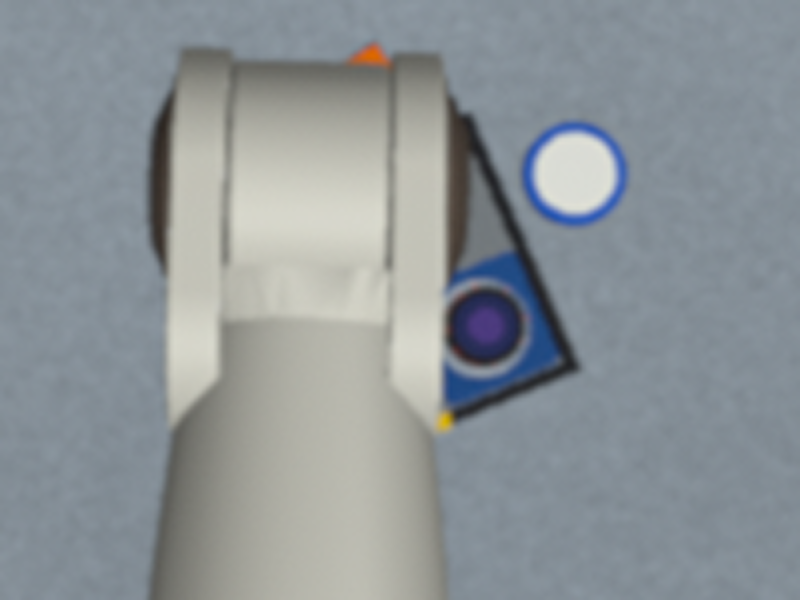

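The wrist's column at (310,187) matches the reported x and y, so the tool must really sit about 34 mm higher than its reported z. That also explains closing above the case without contact. I'll open, go lower in steps, and check the tip against the image.

```bash
python3 -m handwheel '[[0.25,0,0,0,0],[0.25,0,0,0,0],[0.25,0,0,0,0],[0.25,0,0,0,0],[0.25,0,0,-0.025,0],[0.25,0,0,-0.05,0],[0.25,0,0,-0.05,0],[0.25,0,0,-0.05,0]]' 20
python3 - <<'E'
from h import *
f=env.grab_frame("side"); im=f["img"][:,:,::-1]
cv2.imwrite("pics/s3.png",cv2.resize(im[160:310,250:450],None,fx=4,fy=4,interpolation=cv2.INTER_CUBIC))
t=env.get_state()["tool_pos"];print(t)
for dz in(0,.02,.03,.04,.05):
    u,v=proj(f,t+.036*np.array([-.3753,.9269,0])+[0,0,dz]); print(dz,round(u*4-1000),round(v*4-640))
E
```

```text
time: 4.47
tool_pos: [0.5406, -0.02, -0.001]
ee_rot: [-3.083, -0.6, 0.003]
force: [-0.1, -0.2, -0.3]
finger_gap: 0.0643
grip_force: 0.0
[ 5.41120859e-01 -2.00563604e-02 -2.26618626e-04]
0 309 476
0.02 309 445
0.03 310 429
0.04 310 413
0.05 310 396
```

View pics/s3.png

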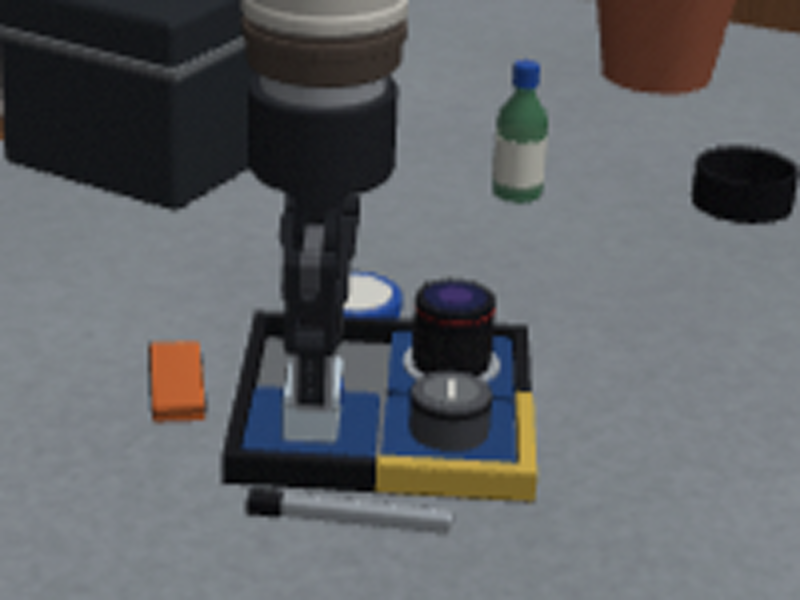

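The near fingertip now shows in front of the case at (311,408). That puts it about 42 mm above the shelf and confirms the roughly 33 mm offset. I'll go 16 mm lower and grip.

```bash
python3 -m handwheel '[[0.25,0,0,-0.02,0],[0.25,0,0,-0.04,0],[0.25,0,0,-0.04,0],[0.25,0,0,-0.04,0]]' 20
python3 -m handwheel '[[0.6,0,0,0,0],[0.6,0,0,0,0],[0.6,0,0,0,0],[0.6,0,0,0,0],[0.6,0,0,0,0],[0.6,0,0,0,0],[0.6,0,0,0,0]]' 20
```

```text
time: 4.85
tool_pos: [0.541, -0.02, -0.0164]
ee_rot: [-3.083, -0.6, 0.002]
force: [0.6, -0.0, -0.1]
finger_gap: 0.0637
grip_force: 0.0
time: 5.43
tool_pos: [0.5418, -0.0201, -0.0153]
ee_rot: [3.084, 0.6, 0.001]
force: [0.1, 0.4, 3.6]
finger_gap: 0.0434
grip_force: 22.0
```

```bash
python3 -m handwheel '[[0.6,0.0075,-0.0185,0,0],[0.6,0.015,-0.037,0,0],[0.6,0.0225,-0.0555,0,0],[0.6,0.03,-0.074,0,0],[0.6,0.0375,-0.0925,0,0],[0.6,0.045,-0.111,0,0],[0.6,0.0525,-0.13,0,0],[0.6,0.06,-0.148,0,0],[0.6,0.066,-0.163,0,0],[0.6,0.07,-0.173,0,0]]' 20
python3 -m handwheel '[[0.6,0,0,0,0],[0.6,0,0,0,0],[0.6,0,0,0,0]]' 20
python3 - <<'E'
from h import *
f=env.grab_frame("side"); im=f["img"][:,:,::-1]
np.savez("s4.npz",**f)
hsv=cv2.cvtColor(im.copy(),cv2.COLOR_BGR2HSV)
w=cv2.inRange(hsv,(70,0,150),(120,80,255)); w[:230]=0;w[280:]=0;w[:,:315]=0;w[:,:][:,345:]=0
p=np.argwhere(w)[:,::-1]; print(len(p),p.mean(0),p.min(0),p.max(0))
E
```

```text
time: 6.27
tool_pos: [0.57, -0.09, -0.0153]
ee_rot: [-3.083, -0.599, -0.001]
force: [-1.5, 5.2, 6.9]
finger_gap: 0.0432
grip_force: 22.6
time: 6.52
tool_pos: [0.57, -0.09, -0.0153]
ee_rot: [3.084, 0.599, 0.001]
force: [-1.0, 1.4, 5.3]
finger_gap: 0.0435
grip_force: 22.4
25 [334.68 237.72] [324 230] [344 243]
```

```bash
python3 -m handwheel '[[0.3,0,0,0,0],[0.3,0,0,0,0],[0.3,0,0,0,0],[0.3,0,0,0,0],[0.3,0,0,0.05,0],[0.3,0,0,0.1,0],[0.3,0,0,0.16,0],[0.3,0,0,0.16,0]]' 20
python3 -m handwheel '[[0.3,-0.08,0.035,0,0],[0.3,-0.16,0.07,0,0],[0.3,-0.246,0.106,0,0],[0.3,-0.246,0.106,0,0],[0.3,-0.246,0.106,0,0],[0.3,-0.246,0.106,0,0]]' 20
python3 - <<'E'
from h import *
f=env.grab_frame("side"); im=f["img"][:,:,::-1]
cv2.imwrite("pics/s5.png",cv2.resize(im[160:310,250:450],None,fx=4,fy=4,interpolation=cv2.INTER_CUBIC))
t=env.get_state()["tool_pos"];print(t)
print([round(x*4) for x in np.array(proj(f,t+.034*np.array([-.3753,.9269,0])+[0,0,.042]))-[250,160]])
E
```

```text
time: 7.23
tool_pos: [0.5717, -0.0897, 0.0531]
ee_rot: [3.082, 0.6, 0.009]
force: [0.5, 1.2, 1.5]
finger_gap: 0.0598
grip_force: 0.0
time: 7.73
tool_pos: [0.4717, -0.047, 0.0487]
ee_rot: [3.083, 0.6, 0.002]
force: [0.4, 0.3, 0.6]
finger_gap: 0.0597
grip_force: 0.0
[ 0.47201108 -0.04711923  0.04860646]
[456, 335]
```

View pics/s5.png

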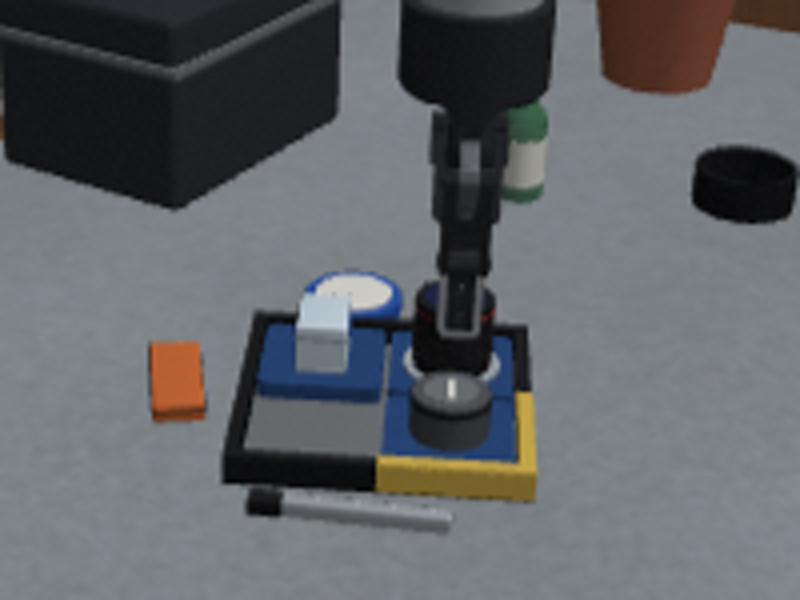

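The case plate now sits in the opposite cell around (322,350). The gripper is over the cap with its near tip at (460,337), as predicted. Next I'll descend, grip the cap and slide it +x.

```bash
python3 -m handwheel '[[0.3,0,0,-0.06,0],[0.3,0,0,-0.12,0],[0.3,0,0,-0.16,0],[0.3,0,0,-0.16,0],[0.3,0,0,-0.16,0]]' 20
python3 -m handwheel '[[0.6,0,0,0,0],[0.6,0,0,0,0],[0.6,0,0,0,0],[0.6,0,0,0,0],[0.6,0,0,0,0],[0.6,0,0,0,0]]' 20
```

```text
time: 8.2
tool_pos: [0.4712, -0.0471, -0.0161]
ee_rot: [-3.083, -0.599, 0.003]
force: [-0.2, -0.4, 0.2]
finger_gap: 0.0597
grip_force: 0.0
time: 8.7
tool_pos: [0.4724, -0.0471, -0.0142]
ee_rot: [3.083, 0.6, 0.004]
force: [1.3, -1.2, 6.0]
finger_gap: 0.043
grip_force: 21.1
```

```bash
python3 -m handwheel '[[0.6,0.0185,0.0075,0,0],[0.6,0.037,0.015,0,0],[0.6,0.0555,0.0225,0,0],[0.6,0.074,0.03,0,0],[0.6,0.0925,0.0375,0,0],[0.6,0.111,0.045,0,0],[0.6,0.13,0.0525,0,0],[0.6,0.148,0.06,0,0],[0.6,0.163,0.066,0,0],[0.6,0.174,0.07,0,0]]' 20
python3 -m handwheel '[[0.6,0,0,0,0],[0.6,0,0,0,0],[0.6,0,0,0,0]]' 20
```

```text
time: 9.53
tool_pos: [0.5405, -0.0193, -0.0143]
ee_rot: [3.083, 0.599, -0.001]
force: [-9.3, -3.3, 14.2]
finger_gap: 0.0433
grip_force: 21.7
time: 9.78
tool_pos: [0.5412, -0.019, -0.0142]
ee_rot: [3.083, 0.6, 0.002]
force: [-3.1, -1.8, 9.1]
finger_gap: 0.0429
grip_force: 21.3
```

```bash
python3 -m handwheel '[[0.3,0,0,0,0],[0.3,0,0,0,0],[0.3,0,0,0,0],[0.3,0,0,0,0],[0.3,0,0,0.05,0],[0.3,0,0,0.1,0],[0.3,0,0,0.18,0],[0.3,0,0,0.18,0],[0.3,0,0,0.18,0]]' 20
python3 -m handwheel '[[0.28,-0.035,-0.08,0,0],[0.28,-0.07,-0.16,0,0],[0.28,-0.104,-0.244,0,0],[0.28,-0.104,-0.244,0,0],[0.28,-0.104,-0.244,0,0],[0.28,-0.104,-0.244,0,0]]' 20
python3 -m handwheel '[[0.28,0,0,-0.06,0],[0.28,0,0,-0.12,0],[0.28,0,0,-0.178,0],[0.28,0,0,-0.178,0],[0.28,0,0,-0.178,0]]' 20
python3 -m handwheel '[[0.6,0,0,0,0],[0.6,0,0,0,0],[0.6,0,0,0,0],[0.6,0,0,0,0],[0.6,0,0,0,0],[0.6,0,0,0,0]]' 20
```

```text
time: 10.53
tool_pos: [0.542, -0.0189, 0.0582]
ee_rot: [3.083, 0.6, 0.005]
force: [-0.5, -0.5, 0.9]
finger_gap: 0.0598
grip_force: 0.0
time: 11.03
tool_pos: [0.4988, -0.1164, 0.0555]
ee_rot: [-3.083, -0.599, 0.001]
force: [0.3, -1.0, 0.1]
finger_gap: 0.0619
grip_force: 0.0
time: 11.45
tool_pos: [0.4983, -0.1152, -0.0158]
ee_rot: [-3.082, -0.602, 0.004]
force: [0.3, -0.5, 1.0]
finger_gap: 0.0614
grip_force: 0.0
time: 11.95
tool_pos: [0.5004, -0.1164, -0.0132]
ee_rot: [3.083, 0.6, 0.005]
force: [1.0, 2.0, 7.4]
finger_gap: 0.0451
grip_force: 21.8
```

```bash
python3 -m handwheel '[[0.6,-0.0075,0.0185,0,0],[0.6,-0.015,0.037,0,0],[0.6,-0.0225,0.0555,0,0],[0.6,-0.03,0.074,0,0],[0.6,-0.0375,0.0925,0,0],[0.6,-0.045,0.111,0,0],[0.6,-0.0525,0.13,0,0],[0.6,-0.06,0.148,0,0],[0.6,-0.067,0.163,0,0],[0.6,-0.073,0.1745,0,0]]' 20
python3 -m handwheel '[[0.6,0,0,0,0],[0.6,0,0,0,0],[0.6,0,0,0,0]]' 20
python3 -m handwheel '[[0.25,0,0,0,0],[0.25,0,0,0,0],[0.25,0,0,0,0],[0.25,0,0,0,0],[0.25,0,0,0,0],[0.25,0,0,0.05,0],[0.25,0,0,0.1,0],[0.25,0,0,0.2,0],[0.25,0,0,0.3,0],[0.25,0,0,0.4,0]]' 20
python3 -m handwheel '[[0.25,-0.2,-0.5,0,0],[0.25,-0.2,-0.7,0,0],[0.25,-0.2,-0.7,0,0],[0.25,-0.2,-0.7,0,0],[0.25,-0.2,-0.7,0,0],[0.25,-0.2,-0.7,0,0],[0.25,-0.2,-0.7,0,0],[0.25,-0.2,-0.7,0,0],[0.25,-0.2,-0.7,0,0],[0.25,-0.2,-0.7,0,0]]' 20
python3 - <<'E'
from h import *
f=env.grab_frame("top"); im=f["img"][:,:,::-1]
np.savez("t9.npz",**f)
cv2.imwrite("pics/t9.png",cv2.resize(im[215:335,270:400],None,fx=6,fy=6*.83,interpolation=cv2.INTER_CUBIC)[:600,:780])
E
```

```text
time: 12.78
tool_pos: [0.4713, -0.0471, -0.0132]
ee_rot: [3.082, 0.599, 0.005]
force: [2.1, -4.5, 5.4]
finger_gap: 0.0453
grip_force: 21.8
time: 13.03
tool_pos: [0.4709, -0.0465, -0.0132]
ee_rot: [3.084, 0.6, 0.004]
force: [-1.3, 2.2, 8.5]
finger_gap: 0.045
grip_force: 22.0
time: 13.87
tool_pos: [0.4693, -0.0466, 0.1466]
ee_rot: [-3.084, -0.6, 0.001]
force: [1.2, 0.5, 0.3]
finger_gap: 0.0641
grip_force: 0.0
time: 14.7
tool_pos: [0.3897, -0.3266, 0.1449]
ee_rot: [-3.083, -0.598, 0.0]
force: [-0.6, 0.4, -0.4]
finger_gap: 0.0644
grip_force: 0.0
```

View pics/t9.png

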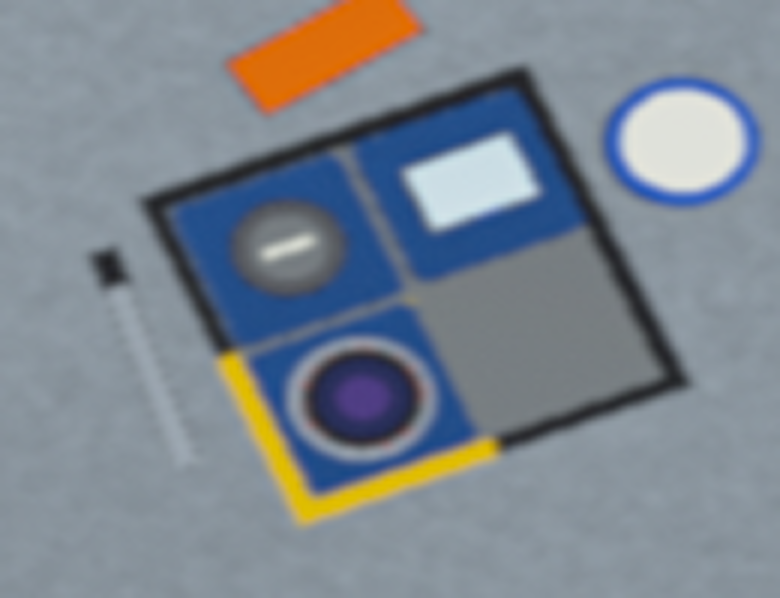

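The final picture shows the lens in the yellow corner at (360,397), the cap far left at (290,247) and the case in the opposite cell at (470,182). Each plate sits squarely, and the brush and the filter and card cases are where they were.

```bash
python3 -c "
from rig import env
print(env.finish_job())"
```

```text
the job is handed in; nothing more can be done
None
```

The lens plate is in the yellow-marked corner, the cap and case plates each sit squarely in their own space, and the job was handed in at about 15 s with the gripper open and clear; no verdict came back.

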